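Hang the wrapper cutter on its slanted pin peg

ROBOT

A 6-joint arm with a two-finger parallel gripper is mounted at the origin on the work surface. World frame = base frame: x ahead of the robot, y to its left, z up, the work surface at z = 0. Lengths are in m, angles in degrees, forces in N, time in s.
With the tool pointing down it reaches from about 0.25 to 0.725 m from the base axis. Payload 9.7 kg.
Tool frame: the origin (TCP) lies midway between the tips of the shut fingers; the grasp point (between the pads) lies 19 mm behind it; z points along the fingers, y is the line along which they close (so a half turn about z gives the same grasp; the last joint's range is limited). The gripper opens to 85 mm and grips with 20 to 120 N. Pads are 22 mm wide; open, the fingers measure 114 mm over their backs; the gripper's body (76 mm by 85 mm) begins 54 mm behind the grasp point. The pads swing forward as they close: fully open they stand 13 mm farther back than shut.
Start: joints at [-75.86, 4.979, 10.078, 95.1, 0, 90], TCP at [0.134, -0.533, 0.231] pointing down, gripper open.
Joint ranges: [-179.16, 179.16], [-48.56, 103.87], [-65.8, 70.77], [-126.05, 130.52], [-82.76, 87.17], [-180, 180]. Speed limits (degrees/s): [127.2, 127.2, 147.25, 180, 180, 180].

INTERFACE

Orientations are given as [roll, pitch, yaw] about the fixed x, y, z axes, in that order (R = Rz(yaw) Ry(pitch) Rx(roll)).
In Python, from workcell import bot gives the robot as it stands.
- The arm moves only by the shell command python3 -m crank 'ROWS' [FORCE]. ROWS is JSON, a list of rows, each an object with "gripper": the finger opening in mm, from 0 to 85.4; "travel": the shift along the tool's x, y, z in mm, a list of three; "twist": the turn, a rotation vector about the tool's x, y, z in rad, a list of three. In form: [{"gripper": gripper, "travel": [tx, ty, tz], "twist": [rx, ry, rz]}, ...]. A call has 1 to 12 rows; each row shifts and turns the commanded pose from where the row before left it, along the tool's axes as they then stand; what a row does not reach is not made up. A row lasts 1/8 s, in which the tool goes at most 62.5 mm and 10.7 degrees, less where a joint would pass 70% of its speed; a pose out of reach is approached as far as the arm can. A call is refused whole if a number of a shift passes 62.5 or a number of a turn 0.188, either way. A call with a gripper value outside its range is refused whole. The fingers move at their own pace and stop on an object; FORCE is the grip in N (left out, the last holds). Time passes only in rows, so rows that do not move let the fingers close. It gives the time, the measured TCP pose, the force, the opening and the grip force at its end, in the units of the state.
- bot.get_obs(): the state, without advancing time (a new reading comes with each control period).
- bot.camera(name): name is "scene" or "top"; returns the picture (420x560x3 uint8, red, green, blue); there is no depth.
- bot.calibration(name): a dict with "vfov" (degrees; the focal length in pixels is half the picture's height over the tangent of half this angle, whatever the lens; pixels are square), "cx", "cy" (the principal point, pixels), "camera_from_world" (4x4, takes a point from world to camera coordinates). Camera axes: x right, y down, z forward; pixel columns grow to the right and rows downward; lengths in m; the calibration is good to about 2 mm. A picture is of the moment at which its call begins. calibration takes no time and is no camera call.
- bot.job_done(): hands the job in; it is judged then, once.
The state is a dict: "time": time; "q": joint angles; "qd": joint speeds; "joint_efforts": joint torques, N m; "ee_pos": TCP position; "tcp_rot": TCP orientation; "wrist_force": force on the tool from outside, world axes, zero at the start; "torque": the same for the moment, N m; "opening": finger opening in m; "grasp_force": force on a finger pad.
Only numpy, scipy, OpenCV 4.12 (cv2) and the standard library are available. Lean on these libraries where they do the work, as an engineer would, in place of code of your own. Each camera call takes 0.05 s, during which the arm holds its last target. There are 200 camera calls.

TASK

Pick up the round dumpling-wrapper cutter by its wooden grip and hang it on the slanted peg of the steel rack, sliding it on along the peg. The peg's cross pin stops it part way: keep a light pressure on it and turn the cutter about the peg until the slot in its socket finds the pin and it drops fully home, then let go and move away. Do not force it (keep well under 25 N), and leave the bowl, bottle and scale where they are.

Things in the scene. Friction and masses are not known exactly. Their poses are not given: they have to be found in the camera images.
- cutter_grip (a point): Centre of the cutter's wooden grip bar: 46 mm long (cutter x), 18 mm thick (y), 40 mm tall, to be pinched across the 18 mm. 72 mm above the cutter's underside. Axes: x along the bar, z up from the underside through the grip.
- cutter: Loose steel cutter, 92 mm tall, about 0.35 kg, standing on its ring blade (80 mm outside diameter, 20 mm deep). A boss 36 x 36 mm rises inside it from the underside to 52 mm, held by four spokes 16 to 20 mm up; the grip is on top. Origin: centre of the underside; axes as cutter_grip.
- cutter_mouth (a point): Mouth of the cutter's socket: on its axis, at the underside, axes as cutter_grip. Socket: blind hole 15 x 15 mm square, 48 mm deep, in the boss. A slot 8.5 mm wide runs across the boss along cutter x (in line with the grip bar), out through both sides, 14 mm deep from the underside; same after half a turn.
- pin_point (a point): Where the cross pin passes through the peg's axis (peg unpressed), about 125 mm up; fixed axes: z along the peg to its tip, 60 degrees above level; x square to it, up and away; y level. The pin is turned about z from x by up to 0.65 rad either way, NOT reported: see it or feel for it. Unaligned, the mouth stops 3 mm above this point; home it is 11 mm below, up to 4 mm more by spring sag.
- peg_tip (a point): Free end of the peg on its axis, 33 mm beyond pin_point, same axes. Peg: steel, 12 mm diameter, tapering to 6 mm over the last 7 mm. Cross pin: 6 mm diameter, 28 mm long with round ends, square to the peg; it does not turn under load. The peg is sprung along its axis: gives from about 2 N, then 0.5 N per mm, hard stop after 12 mm.
- rack: Rack, fixed to the worktop: steel foot 150 x 120 x 10 mm (centre 20 mm along +x from the origin) and at its back a post 40 x 50 mm, 85 mm high, from which the peg slants up to the rack's -x. A fixed dark sleeve, 26 mm diameter, surrounds the peg up to 40 mm short of pin_point. Origin on the worktop.
- bowl: Bystander: empty steel bowl 116 mm across, 50 mm high; origin at its underside.
- bottle: Bystander: yellow bottle 64 mm across, 190 mm high; origin at its underside.
- scale: Bystander: flat white kitchen scale 150 x 130 x 34 mm; origin at its underside.

How it is judged (in metres and radians):
On the way, in this order (a step that is already met when the one before it is completed fails the run):
1. the cutter is lifted clear of the worktop (height (world z) of cutter_mouth above 0.04 m), for 0.1 s.
2. the cutter is threaded on the peg along its axis (mouth within 4 mm of the axis and past the tip) (x of cutter_mouth in the frame of pin_point between -0.004 and 0.004 m and y of cutter_mouth in the frame of pin_point between -0.004 and 0.004 m and z of cutter_mouth in the frame of pin_point below 0.024 m and angle between the z axis of cutter_mouth and the z axis of pin_point, either way round below 0.15 rad), for 0.05 s.
At the end, for the whole second after the job is handed in: The cutter hangs on the peg at rest and released, its slot down over the cross pin: socket mouth at least 9.5 mm below pin_point along the peg, within 4 mm of the peg's axis each way, axes aligned within 0.15 rad (x of cutter_mouth in the frame of pin_point between -0.004 and 0.004 m and y of cutter_mouth in the frame of pin_point between -0.004 and 0.004 m and z of cutter_mouth in the frame of pin_point between -0.02 and -0.0095 m and angle between the z axis of cutter_mouth and the z axis of pin_point, either way round below 0.15 rad and linear speed of cutter below 0.01 m/s and contact force between cutter and the fingers below 0.1 N and contact force between cutter and rack above 0.3 N); the robot touches nothing.
It fails at once if the cutter is pressed or wrenched against the rack with more than 25 N (contact force between cutter and rack above 25 N).
It fails at once if the small steel bowl is moved by more than 20 mm (distance of bowl from where it was at the start of the episode above 0.02 m).
It fails at once if the yellow bottle is moved by more than 20 mm (distance of bottle from where it was at the start of the episode above 0.02 m).
It fails at once if the kitchen scale is moved by more than 20 mm (distance of scale from where it was at the start of the episode above 0.02 m).
It also fails if it takes over 72 s, if anything falls off the work surface, if the arm or the gripper's body presses on something with over 40 N, if the wrist force passes 120 N, or if a joint passes its speed limit or range.

## Working session

There is one attempt and no reset: what is moved stays moved. The work goes in short steps, Python scripts to look and compute and a shell command to move; the robot and the scene stay as the last step left them, time stands still between calls to the robot, and variables do not carry over. Pictures are saved under pics/ and viewed, at most 10 in all, crops included, and the job is handed in when it is done.

```bash
mkdir -p pics; ls; python3 - <<'E'
from workcell import bot
import cv2
for n in("scene","top"):
    cv2.imwrite(f"pics/{n}0.png",bot.camera(n)[:,:,::-1]); print(n,bot.calibration(n))
print(bot.get_obs())
E
```

```text
pics
scene {'vfov': 56.66475734526881, 'cx': 276.87943572728295, 'cy': 200.25407922360344, 'camera_from_world': array([[ 0.36508277,  0.93089839,  0.01194852, -0.23875357],
       [ 0.53221068, -0.19815931, -0.82309457, -0.23336636],
       [-0.7638497 ,  0.30685678, -0.56777862,  1.57436043],
       [ 0.        ,  0.        ,  0.        ,  1.        ]])}
top {'vfov': 56.9696254837179, 'cx': 276.4276298560021, 'cy': 207.31472065138706, 'camera_from_world': array([[-0.00591048, -0.99989565,  0.01318157, -0.01755188],
       [-0.99823406,  0.00512046, -0.05918233,  0.65183715],
       [ 0.05910866, -0.01350809, -0.99816016,  1.16330539],
       [ 0.        ,  0.        ,  0.        ,  1.        ]])}
{'time': 0.1, 'q': array([-7.58589386e+01,  5.00842958e+00,  1.00389488e+01,  9.50989126e+01,
        5.38022314e-04,  9.00007494e+01]), 'qd': array([-0.06694766, -0.12680691,  0.01676256, -0.04204772,  0.02384331,
       -0.07085724]), 'joint_efforts': array([-1.23187641e-03, -5.21559620e+01,  4.65655375e+01,  1.59687881e-02,
       -5.67347001e-05,  9.33636272e-06]), 'ee_pos': array([ 0.1343241 , -0.53313829,  0.23064894]), 'tcp_rot': array([-1.79931607e+02, -5.37127388e-04,  1.41403114e+01]), 'wrist_force': array([-0.44495053,  0.57392286, -0.55724066]), 'torque': array([-0.03339442, -0.01992405, -0.05988624]), 'grasp_force': 0.0, 'opening': 0.08512459849080596}
```

View pics/scene0.png

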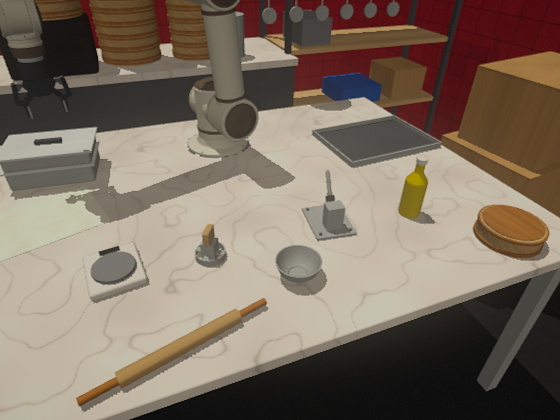

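View pics/top0.png

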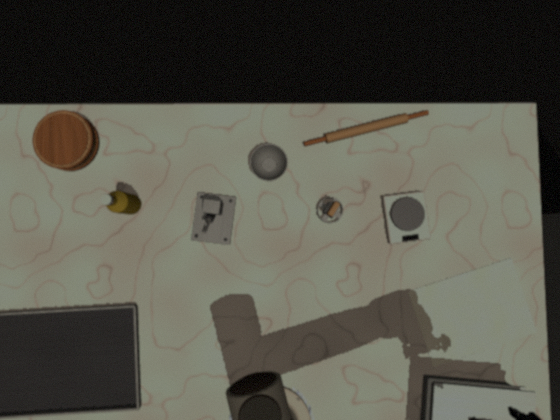

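The scene view shows the cutter near (209,250), the rack foot near (330,220), the bowl at (298,265), and the bottle and scale further out. In the top view the cutter is at (330,209), with its grip bar tilted, and the rack is at (214,217), with the peg running down the image toward the robot. Next I'll enlarge both.

```bash
python3 - <<'E'
import cv2,numpy as np
s=cv2.imread("pics/scene0.png");t=cv2.imread("pics/top0.png")
def c(im,x,y,w,h): return cv2.resize(im[y:y+h,x:x+w],(400,300),interpolation=cv2.INTER_CUBIC)
m=np.vstack([np.hstack([c(s,290,165,80,60),c(t,180,185,80,60)]),np.hstack([c(s,180,217,60,45),c(t,300,187,60,45)])])
cv2.imwrite("pics/m1.png",m)
E
```

```text
(no output)
```

View pics/m1.png

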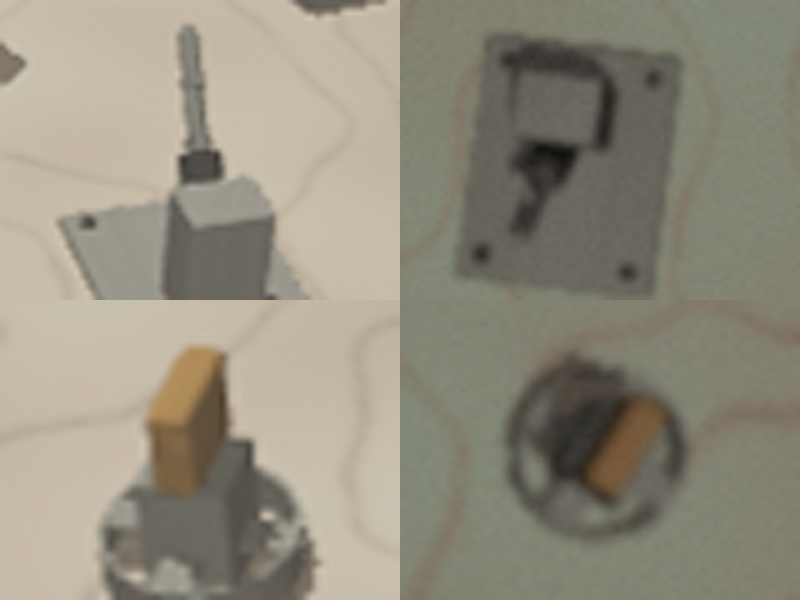

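The rack shows clearly with the peg tip at about (327.5,170.5) in scene and (204,231) in top. The cutter's ring centre is at about (329,209.5) in top, and its grip bar runs diagonally. I'll now compute positions from these.

```bash
cat > h.py <<'E'
import numpy as np, cv2, json
from scipy.optimize import least_squares
from scipy.spatial.transform import Rotation as R
from workcell import bot
C={n:bot.calibration(n) for n in("scene","top")}
def proj(n,p):
    c=C[n]; p=np.atleast_2d(p); q=p@c["camera_from_world"][:3,:3].T+c["camera_from_world"][:3,3]
    f=210/np.tan(np.radians(c["vfov"]/2)); return q[:,:2]/q[:,2:]*f+[c["cx"],c["cy"]]
def ray_z(n,uv,z):
    return least_squares(lambda v:(proj(n,[v[0],v[1],z])[0]-uv),[0.4,0]).x
def tri(a,b): return (lambda r:(r.x,r.fun))(least_squares(lambda p:np.r_[proj("scene",p)[0]-a,proj("top",p)[0]-b],[.5,0,.1]))
def un(u,v,x0,y0,s): return np.array([x0+(u+.5)/s-.5,y0+(v+.5)/s-.5])
E
python3 - <<'E'
from h import *
A=lambda u,v:un(u,v,290,165,5);B=lambda u,v:un(u-400,v,180,185,5)
D=lambda u,v:un(u,v-300,180,217,400/60);E=lambda u,v:un(u-400,v-300,300,187,400/60)
tip=tri(A(188,27),B(520,233));print("tip",tip)
for p in[(487,38),(680,58),(655,295),(458,275)]:print("foot",ray_z("top",B(*p),.01))
for p in[(512,70),(602,80),(600,148),(514,138)]:print("post",ray_z("top",B(*p),.085 ))
print("ring",ray_z("top",E(596,453),.02))
for p in[(632,397),(668,413),(612,500),(583,483)]:print("grip",ray_z("top",E(*p),.092))
for p in[(150,421),(190,428),(225,353),(180,348)]:print("gripS",ray_z("scene",D(*p),.092))
b=bot.calibration
print("bowl",ray_z("top",[268,161],.05))
E
```

```text
tip (array([0.58077898, 0.17812784, 0.15270301]), array([-0.36372967,  0.03080194, -0.31498897, -0.14834674]))
foot [0.70016491 0.22303756]
foot [0.68724162 0.10433344]
foot [0.54183155 0.11955915]
foot [0.55477633 0.23981552]
post [0.67411396 0.19416326]
post [0.6680784  0.14235344]
post [0.62883803 0.1433963 ]
post [0.63486086 0.19280173]
ring [ 0.64409859 -0.18185481]
grip [ 0.66441335 -0.18697429]
grip [ 0.6574161  -0.20243441]
grip [ 0.62000554 -0.17769072]
grip [ 0.62739453 -0.1652862 ]
gripS [ 0.66411245 -0.2017636 ]
gripS [ 0.67318359 -0.18898104]
gripS [ 0.63432236 -0.1664032 ]
gripS [ 0.62531966 -0.18166426]
bowl [0.78910795 0.00370341]
```

Rack yaw is about -6.3°. That puts the peg tip near (0.581,0.178,0.153) and pin_point near (0.597,0.176,0.124). The cutter is near (0.645,-0.183) with yaw about -30°. I'm moving now.

```bash
python3 -m crank '[{"gripper":85,"travel":[52,-19.5,0],"twist":[0,0,0]},{"gripper":85,"travel":[52,-19.5,0],"twist":[0,0,0]},{"gripper":85,"travel":[52,-19.5,0],"twist":[0,0,0]},{"gripper":85,"travel":[52,-19.5,0],"twist":[0,0,0]},{"gripper":85,"travel":[52,-19.5,0],"twist":[0,0,0]},{"gripper":85,"travel":[52,-19.5,0],"twist":[0,0,0]},{"gripper":85,"travel":[52,-19.5,0],"twist":[0,0,0]},{"gripper":85,"travel":[52,-19.5,0],"twist":[0,0,0]},{"gripper":85,"travel":[52,-19.5,0],"twist":[0,0,0]},{"gripper":85,"travel":[52,-19.5,0],"twist":[0,0,0]},{"gripper":85,"travel":[52,-19.5,0],"twist":[0,0,0]}]' 60; python3 -c "
from workcell import bot
o=bot.get_obs();print(o['q'],o['ee_pos'],o['tcp_rot'])"
```

```text
time: 1.48
ee_pos: [0.6379, -0.1843, 0.2309]
tcp_rot: [-180.0, 0.0, 14.1]
wrist_force: [0.4, -0.5, 0.3]
opening: 0.0849
grasp_force: 0.0
[-1.61130199e+01  2.17846023e+01  3.00234364e+01  9.82647652e+01
 -5.12844937e-03  1.49743124e+02] [ 0.63789403 -0.18430225  0.23087019] [-1.79991364e+02  2.49827119e-02  1.41438589e+01]
```

```bash
python3 -m crank '[{"gripper":85,"travel":[0,0,5],"twist":[0,0,-0.182]},{"gripper":85,"travel":[0,0,5],"twist":[0,0,-0.182]},{"gripper":85,"travel":[0,0,5],"twist":[0,0,-0.182]},{"gripper":85,"travel":[0,0,5],"twist":[0,0,-0.182]},{"gripper":85,"travel":[0,0,5],"twist":[0,0,-0.182]},{"gripper":85,"travel":[0,0,5],"twist":[0,0,-0.182]},{"gripper":85,"travel":[0,0,5],"twist":[0,0,-0.182]},{"gripper":85,"travel":[0,0,5],"twist":[0,0,-0.182]},{"gripper":85,"travel":[0,0,5],"twist":[0,0,-0.182]},{"gripper":85,"travel":[0,0,5],"twist":[0,0,-0.182]},{"gripper":85,"travel":[0,0,5],"twist":[0,0,-0.182]},{"gripper":85,"travel":[0,0,5],"twist":[0,0,-0.182]}]'; python3 -m crank '[{"gripper":85,"travel":[0,0,20],"twist":[0,0,-0.182]},{"gripper":85,"travel":[0,0,0],"twist":[0,0,0]}]'; python3 - <<'E'
from h import *
o=bot.get_obs();Rt=R.from_euler('xyz',o['tcp_rot'],degrees=True)
print(o['q'][5],Rt.inv().apply(np.array([.645,-.183,.058])-o['ee_pos'])*1e3)
s=bot.camera("scene")[:,:,::-1]; t=bot.camera("top")[:,:,::-1]
def c(im,x,y,w,h): return cv2.resize(im[y:y+h,x:x+w],(400,300),interpolation=cv2.INTER_CUBIC)
cv2.imwrite("pics/m2.png",np.hstack([c(s,170,190,80,60),c(t,290,177,80,60)]))
E
```

```text
time: 2.98
ee_pos: [0.6365, -0.1855, 0.1705]
tcp_rot: [-180.0, -0.1, 139.6]
wrist_force: [0.2, -0.2, 0.7]
opening: 0.0848
grasp_force: 0.0
time: 3.22
ee_pos: [0.6357, -0.1853, 0.1493]
tcp_rot: [-180.0, -0.2, 149.6]
wrist_force: [-0.4, -0.1, -0.3]
opening: 0.0849
grasp_force: 0.0
14.114249415122922 [-7.1160748   6.78492343 91.22311734]
```

View pics/m2.png

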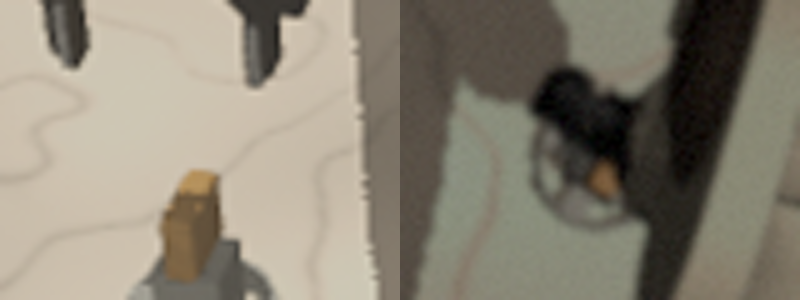

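The open fingers straddle the wooden grip, which is at crop (195,220) in scene, so the alignment is good. Next I descend and grip.

```bash
python3 -m crank '[{"gripper":85,"travel":[-7,7,18],"twist":[0,0,0]},{"gripper":85,"travel":[0,0,30],"twist":[0,0,0]},{"gripper":85,"travel":[0,0,25],"twist":[0,0,0]},{"gripper":85,"travel":[0,0,15],"twist":[0,0,0]},{"gripper":85,"travel":[0,0,0],"twist":[0,0,0]},{"gripper":40,"travel":[0,0,0],"twist":[0,0,0]},{"gripper":0,"travel":[0,0,0],"twist":[0,0,0]},{"gripper":0,"travel":[0,0,0],"twist":[0,0,0]},{"gripper":0,"travel":[0,0,0],"twist":[0,0,0]},{"gripper":0,"travel":[0,0,0],"twist":[0,0,0]},{"gripper":0,"travel":[0,0,0],"twist":[0,0,0]}]' 80;
```

```text
time: 4.7
ee_pos: [0.6464, -0.1832, 0.0638]
tcp_rot: [180.0, 0.0, 149.7]
wrist_force: [-1.3, -0.8, 3.1]
opening: 0.0168
grasp_force: 78.2
```

```bash
cat >> h.py <<'E'
yaw=np.radians(-6.3); hx=np.array([np.cos(yaw),np.sin(yaw),0])
Z=-.5*hx+[0,0,np.sqrt(.75)]; X=np.sqrt(.75)*hx+[0,0,.5]; Y=np.cross(Z,X)
TIP=np.array([.581,.178,.1527]); PIN=TIP-.033*Z; L=.0638
def delta(dist,tip=TIP,phi=0):
    "tool-frame travel mm and twist rad to put mouth dist m beyond tip; phi=cutter turn about peg z"
    o=bot.get_obs();Rt=R.from_euler('xyz',o['tcp_rot'],degrees=True)
    x=-(np.cos(phi)*X+np.sin(phi)*Y)
    Rg=R.from_matrix(np.c_[x,np.cross(-Z,x),-Z])
    p=tip+(dist+L)*Z
    return p,Rt.inv().apply(p-o['ee_pos'])*1e3,(Rt.inv()*Rg).as_rotvec(),o
E
python3 -m crank '[{"gripper":0,"travel":[0,0,-10],"twist":[0,0,0]},{"gripper":0,"travel":[0,0,-40],"twist":[0,0,0]},{"gripper":0,"travel":[0,0,-50],"twist":[0,0,0]},{"gripper":0,"travel":[0,0,-50],"twist":[0,0,0]},{"gripper":0,"travel":[0,0,-30],"twist":[0,0,0]},{"gripper":0,"travel":[0,0,0],"twist":[0,0,0]}]'; python3 -c "
from h import *
print(delta(.06)[:3])"
```

```text
time: 5.45
ee_pos: [0.647, -0.1832, 0.2456]
tcp_rot: [179.9, 0.2, 149.7]
wrist_force: [0.5, -0.2, -3.8]
opening: 0.0165
grasp_force: 78.7
(array([0.51947382, 0.18479255, 0.25991394]), array([295.65933643, 253.44651331, -15.13502596]), array([-0.10933769, -0.51206281, -0.40913766]))
```

```bash
python3 -m crank '[{"gripper":0,"travel":[32,28,-8],"twist":[0,0,0]},{"gripper":0,"travel":[38,32,-7],"twist":[0,0,0]},{"gripper":0,"travel":[38,32,0],"twist":[0,0,0]},{"gripper":0,"travel":[38,32,0],"twist":[0,0,0]},{"gripper":0,"travel":[38,32,0],"twist":[0,0,0]},{"gripper":0,"travel":[38,32,0],"twist":[0,0,0]},{"gripper":0,"travel":[38,33,0],"twist":[0,0,0]},{"gripper":0,"travel":[36,32,0],"twist":[0,0,0]}]'; python3 -m crank '[{"gripper":0,"travel":[0,0,0],"twist":[-0.0273,-0.128,-0.1023]},{"gripper":0,"travel":[0,0,0],"twist":[-0.0273,-0.128,-0.1023]},{"gripper":0,"travel":[0,0,0],"twist":[-0.0273,-0.128,-0.1023]},{"gripper":0,"travel":[0,0,0],"twist":[-0.0273,-0.128,-0.1023]},{"gripper":0,"travel":[0,0,0],"twist":[0,0,0]},{"gripper":0,"travel":[0,0,0],"twist":[0,0,0]}]'; python3 - <<'E'
from h import *
print(delta(.06)[:3]);o=bot.get_obs();print(o['q'])
s=bot.camera("scene")[:,:,::-1]; t=bot.camera("top")[:,:,::-1]
def c(im,x,y,w,h): return cv2.resize(im[y:y+h,x:x+w],(400,400),interpolation=cv2.INTER_CUBIC)
cv2.imwrite("pics/m3.png",np.hstack([c(s,280,130,80,80),c(t,170,190,80,80)]))
Rt=R.from_euler('xyz',o['tcp_rot'],degrees=True);m=o['ee_pos']+L*Rt.as_matrix()[:,2]
print("mouth",m,proj("scene",m),proj("top",m))
for n in C: print(n,"tip,pin",proj(n,[TIP,PIN]), "pin ends",[ [proj(n,PIN+s*.014*(np.cos(a)*X+np.sin(a)*Y))[0].round(1) for s in(1,-1)] for a in(-.65,0,.65)])
E
```

```text
time: 6.45
ee_pos: [0.517, 0.186, 0.2559]
tcp_rot: [-179.9, -0.1, 149.7]
wrist_force: [0.3, 0.2, -4.1]
opening: 0.0168
grasp_force: 78.8
time: 7.2
ee_pos: [0.5182, 0.1848, 0.2577]
tcp_rot: [179.9, 29.6, 173.6]
wrist_force: [0.0, 0.6, -3.0]
opening: 0.0165
grasp_force: 79.7
(array([0.51947382, 0.18479255, 0.25991394]), array([-2.18056973,  0.17736436, -1.25203056]), array([ 8.55327407e-05, -6.38751570e-03, -2.01944273e-03]))
[ 27.89973731 -20.4913431  -15.34192518  69.94971077 -16.13185404
  30.68538152]
mouth [0.54954255 0.18130494 0.20229224] [[324.19511721 149.29080335]] [[198.58101646 243.314802  ]]
scene tip,pin [[326.83205602 170.07669283]
 [328.08977325 181.69230994]] pin ends [[array([326.7, 182.2]), array([329.5, 181.2])], [array([329.9, 181.8]), array([326.3, 181.6])], [array([332.3, 181.4]), array([323.9, 182. ])]]
top tip,pin [[203.3332002  230.96918928]
 [205.8278395  225.01654339]] pin ends [[array([208.9, 221.8]), array([202.7, 228.2])], [array([205.9, 220.6]), array([205.8, 229.4])], [array([202.8, 221.2]), array([208.8, 228.8])]]
```

View pics/m3.png

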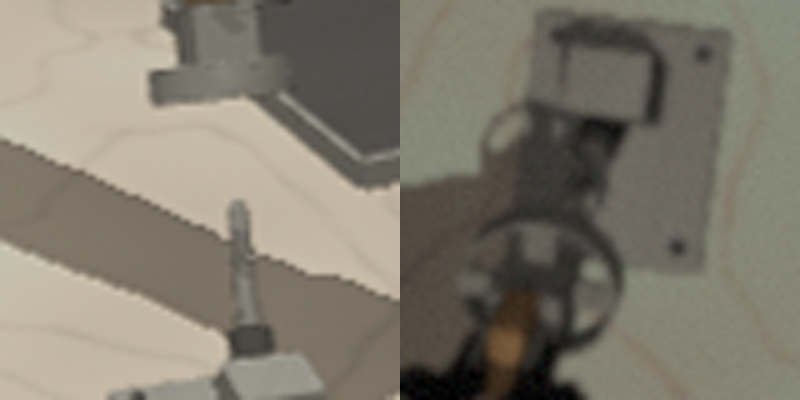

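The cutter hangs over the peg. In the left crop the ring is centred near (219,88) and the peg tip is at (238,200), in agreement with the prediction to about 1 px. I'll overlay the predicted outlines to refine the lateral offset and look for the pin.

```bash
python3 - <<'E'
from h import *
o=bot.get_obs();M=R.from_euler('xyz',o['tcp_rot'],degrees=True).as_matrix();m=o['ee_pos']+L*M[:,2]
a=np.linspace(0,2*np.pi,60)
rings=[m+.04*(np.cos(a)[:,None]*M[:,0]+np.sin(a)[:,None]*M[:,1])-h*M[:,2] for h in(0,.02)]
def c(im,n,x,y,w,curves=(),mark=True):
    s=400/w; k=cv2.resize(im[y:y+int(w*.75),x:x+w],(400,300),interpolation=cv2.INTER_CUBIC)
    for cu in curves:
        p=((proj(n,cu)-[x,y]+.5)*s-.5); cv2.polylines(k,[p.round().astype(np.int32)],False,(0,0,255),1)
    return k
s0=cv2.imread("pics/scene0.png");t0=cv2.imread("pics/top0.png")
s=bot.camera("scene")[:,:,::-1]; t=bot.camera("top")[:,:,::-1]
ax=[np.array([TIP,TIP+.004*Z])]
cv2.imwrite("pics/m4.png",np.vstack([np.hstack([c(s0,"scene",312,167,32,ax),c(t0,"top",190,213,32,ax)]),np.hstack([c(s,"scene",304,130,40,rings),c(t,"top",180,225,40,rings)])]))
E
```

```text
(no output)
```

View pics/m4.png

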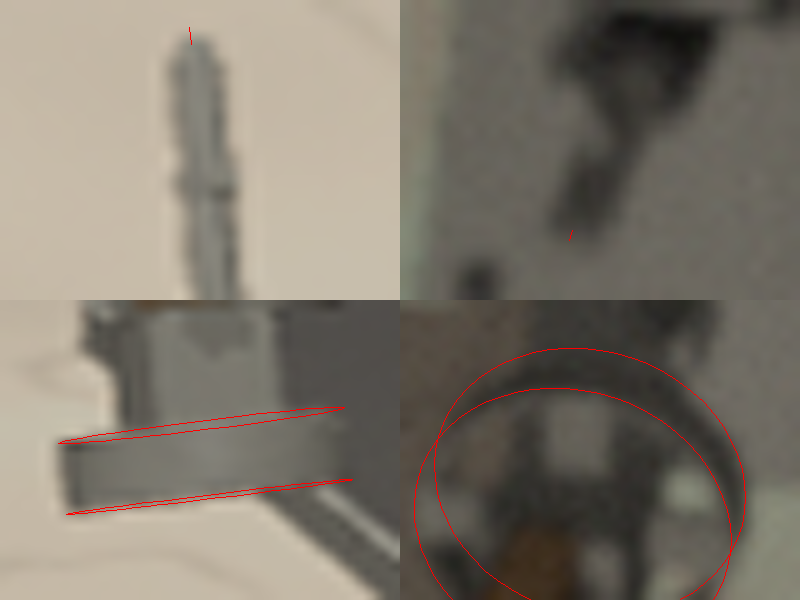

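The ring overlay fits in both views and the tip agrees to about 0.5 px. The pin shows only as a small bump at crop (207,185), so φ is at or below about 0. I'll thread with φ = -0.7 and sweep upward from there.

```bash
python3 -m crank '[{"gripper":0,"travel":[0,0,0],"twist":[0,0,0.175]},{"gripper":0,"travel":[0,0,0],"twist":[0,0,0.175]},{"gripper":0,"travel":[0,0,0],"twist":[0,0,0.175]},{"gripper":0,"travel":[0,0,0],"twist":[0,0,0.175]},{"gripper":0,"travel":[0,0,0],"twist":[0,0,0]},{"gripper":0,"travel":[0,0,0],"twist":[0,0,0]}]' 100; python3 -c "
from h import *
print(delta(.005,phi=-.7)[1:3])"
```

```text
time: 8.15
ee_pos: [0.5186, 0.1847, 0.2582]
tcp_rot: [159.9, 22.4, 129.8]
wrist_force: [0.1, -0.3, -4.2]
opening: 0.0166
grasp_force: 100.7
(array([-1.32107844,  1.34050485, 53.94410635]), array([-0.00280483, -0.003372  ,  0.00331411]))
```

```bash
python3 -m crank '[{"gripper":0,"travel":[-1.3,1.3,15],"twist":[-0.003,-0.003,0]},{"gripper":0,"travel":[0,0,20],"twist":[0,0,0]},{"gripper":0,"travel":[0,0,17],"twist":[0,0,0]},{"gripper":0,"travel":[0,0,0],"twist":[0,0,0]},{"gripper":0,"travel":[0,0,0],"twist":[0,0,0]}]'; python3 -c "
from h import *
print(delta(-.01,phi=-.7)[1:3])"
python3 -m crank '[{"gripper":0,"travel":[0,0,4],"twist":[0,0,0]},{"gripper":0,"travel":[0,0,4],"twist":[0,0,0]},{"gripper":0,"travel":[0,0,3],"twist":[0,0,0]},{"gripper":0,"travel":[0,0,0],"twist":[0,0,0]}]'; python3 -c "
from h import *
print(delta(-.01,phi=-.7)[1:3])"
```

```text
time: 8.78
ee_pos: [0.5458, 0.1818, 0.2145]
tcp_rot: [159.5, 22.5, 129.5]
wrist_force: [-0.5, 0.1, -3.4]
opening: 0.0164
grasp_force: 100.5
(array([ 0.20118558, -0.12984208, 17.47168204]), array([ 1.05809551e-03,  5.21630192e-05, -1.40808140e-04]))
time: 9.28
ee_pos: [0.5511, 0.1812, 0.2043]
tcp_rot: [159.6, 22.5, 129.5]
wrist_force: [-0.2, 0.1, -4.0]
opening: 0.0164
grasp_force: 100.7
(array([-0.11775856,  0.24879168,  5.88374545]), array([ 0.00032273, -0.00028229, -0.00011509]))
```

```bash
cat > f.py <<'E'
from h import *
p,d,tw,o=delta(-.03,phi=-.7)
Rt=R.from_euler('xyz',o['tcp_rot'],degrees=True);M=Rt.as_matrix()
m=o['ee_pos']+L*M[:,2]-PIN
x=-M[:,0];print("mouth in pin frame mm",(np.array([X,Y,Z])@m*1e3).round(1),"phi",round(np.arctan2(x@Y,x@X),3),"F(X,Y,Z)",(np.array([X,Y,Z])@(o['wrist_force']-[0,0,-4])).round(1),"tq",o['torque'].round(2))
E
python3 -m crank '[{"gripper":0,"travel":[0,0,4],"twist":[0,0,0]},{"gripper":0,"travel":[0,0,4],"twist":[0,0,0]},{"gripper":0,"travel":[0,0,0],"twist":[0,0,0]}]'; python3 f.py
python3 -m crank '[{"gripper":0,"travel":[0,0,4],"twist":[0,0,0]},{"gripper":0,"travel":[0,0,4],"twist":[0,0,0]},{"gripper":0,"travel":[0,0,0],"twist":[0,0,0]}]'; python3 f.py
```

```text
time: 9.65
ee_pos: [0.5551, 0.1807, 0.1971]
tcp_rot: [159.6, 22.5, 129.5]
wrist_force: [-0.4, -0.1, -4.1]
opening: 0.0165
grasp_force: 100.7
mouth in pin frame mm [-0.4 -0.2 20.7] phi -0.7 F(X,Y,Z) [-0.4 -0.1  0.1] tq [ 0.11  0.93 -0.01]
time: 10.02
ee_pos: [0.5591, 0.1803, 0.1902]
tcp_rot: [159.6, 22.5, 129.5]
wrist_force: [0.7, -0.7, -3.2]
opening: 0.0161
grasp_force: 100.7
mouth in pin frame mm [-0.4 -0.1 12.7] phi -0.7 F(X,Y,Z) [ 1.1 -0.6  0.4] tq [0.12 0.85 0.03]
```

```bash
python3 -m crank '[{"gripper":0,"travel":[0,0,4],"twist":[0,0,0]},{"gripper":0,"travel":[0,0,4],"twist":[0,0,0]},{"gripper":0,"travel":[0,0,0],"twist":[0,0,0]}]'; python3 f.py
python3 -m crank '[{"gripper":0,"travel":[0,0,4],"twist":[0,0,0]},{"gripper":0,"travel":[0,0,0],"twist":[0,0,0]}]'; python3 f.py
```

```text
time: 10.4
ee_pos: [0.5632, 0.18, 0.1836]
tcp_rot: [159.6, 22.5, 129.5]
wrist_force: [0.1, 0.6, -4.8]
opening: 0.0166
grasp_force: 101.0
mouth in pin frame mm [-0.1  0.   4.9] phi -0.7 F(X,Y,Z) [-0.4  0.6 -0.7] tq [0.24 0.99 0.03]
time: 10.65
ee_pos: [0.5651, 0.1798, 0.1804]
tcp_rot: [159.5, 22.5, 129.5]
wrist_force: [-2.8, 0.7, -0.5]
opening: 0.0164
grasp_force: 101.4
mouth in pin frame mm [0.1 0.1 1.2] phi -0.7 F(X,Y,Z) [-0.8  0.4  4.5] tq [0.22 1.15 0.09]
```

Contact is felt at about 4.5 N along the axis. I'll sweep the turn now.

```bash
for i in 1; do python3 -m crank '[{"gripper":0,"travel":[0,0,0],"twist":[0,0,-0.04]},{"gripper":0,"travel":[0,0,0],"twist":[0,0,-0.04]},{"gripper":0,"travel":[0,0,0],"twist":[0,0,-0.04]},{"gripper":0,"travel":[0,0,0],"twist":[0,0,0]}]'>/dev/null; python3 f.py; done
python3 -m crank '[{"gripper":0,"travel":[0,0,0],"twist":[0,0,-0.04]},{"gripper":0,"travel":[0,0,0],"twist":[0,0,-0.04]},{"gripper":0,"travel":[0,0,0],"twist":[0,0,-0.04]},{"gripper":0,"travel":[0,0,0],"twist":[0,0,0]}]' >/dev/null; python3 f.py
python3 -m crank '[{"gripper":0,"travel":[0,0,0],"twist":[0,0,-0.04]},{"gripper":0,"travel":[0,0,0],"twist":[0,0,-0.04]},{"gripper":0,"travel":[0,0,0],"twist":[0,0,-0.04]},{"gripper":0,"travel":[0,0,0],"twist":[0,0,0]}]' >/dev/null; python3 f.py
```

```text
mouth in pin frame mm [0.2 0.3 1.4] phi -0.581 F(X,Y,Z) [-0.3  1.5  3.7] tq [0.44 1.09 0.17]
mouth in pin frame mm [0.3 0.2 1.4] phi -0.461 F(X,Y,Z) [-0.1  1.4  4.1] tq [0.4  0.9  0.18]
mouth in pin frame mm [0.2 0.1 1.3] phi -0.342 F(X,Y,Z) [0.5 1.  3.9] tq [0.28 0.85 0.06]
```

```bash
python3 -m crank '[{"gripper":0,"travel":[0,0,0.5],"twist":[0,0,-0.04]},{"gripper":0,"travel":[0,0,0],"twist":[0,0,-0.04]},{"gripper":0,"travel":[0,0,0],"twist":[0,0,-0.04]},{"gripper":0,"travel":[0,0,0],"twist":[0,0,0]}]' >/dev/null; python3 f.py
python3 -m crank '[{"gripper":0,"travel":[0,0,0],"twist":[0,0,-0.04]},{"gripper":0,"travel":[0,0,0],"twist":[0,0,-0.04]},{"gripper":0,"travel":[0,0,0],"twist":[0,0,0]}]' >/dev/null; python3 f.py
python3 -m crank '[{"gripper":0,"travel":[0,0,0],"twist":[0,0,-0.04]},{"gripper":0,"travel":[0,0,0],"twist":[0,0,-0.04]},{"gripper":0,"travel":[0,0,0],"twist":[0,0,0]}]' >/dev/null; python3 f.py
```

```text
mouth in pin frame mm [ 0.2 -0.1  0.7] phi -0.222 F(X,Y,Z) [ 0.1 -0.1  4.8] tq [ 0.08  0.74 -0.04]
mouth in pin frame mm [0.2 0.  0.8] phi -0.142 F(X,Y,Z) [0.8 0.  4.6] tq [0.16 0.71 0.03]
mouth in pin frame mm [0.2 0.1 0.7] phi -0.062 F(X,Y,Z) [0.6 0.4 4. ] tq [0.28 0.59 0.17]
```

```bash
python3 -m crank '[{"gripper":0,"travel":[0,0,0],"twist":[0,0,-0.04]},{"gripper":0,"travel":[0,0,0],"twist":[0,0,-0.04]},{"gripper":0,"travel":[0,0,0],"twist":[0,0,0]}]' >/dev/null; python3 f.py
python3 -m crank '[{"gripper":0,"travel":[0,0,0],"twist":[0,0,-0.04]},{"gripper":0,"travel":[0,0,0],"twist":[0,0,-0.04]},{"gripper":0,"travel":[0,0,0],"twist":[0,0,0]}]' >/dev/null; python3 f.py
python3 -m crank '[{"gripper":0,"travel":[0,0,0],"twist":[0,0,-0.04]},{"gripper":0,"travel":[0,0,0],"twist":[0,0,-0.04]},{"gripper":0,"travel":[0,0,0],"twist":[0,0,0]}]' >/dev/null; python3 f.py
```

```text
mouth in pin frame mm [0.  0.3 0.7] phi 0.018 F(X,Y,Z) [1.2 2.7 3. ] tq [0.53 0.7  0.26]
mouth in pin frame mm [-0.5  0.1  0.3] phi 0.098 F(X,Y,Z) [-0.   2.7  1.7] tq [0.72 0.82 0.35]
mouth in pin frame mm [-0.4  0.3  0.3] phi 0.178 F(X,Y,Z) [ 0.3  3.5 -0.3] tq [0.91 0.7  0.4 ]
```

The axial load has gone and the side load and torque are rising, so the slot has found the pin. I'll turn back slightly and push on.

```bash
python3 -m crank '[{"gripper":0,"travel":[0,0,0],"twist":[0,0,0.04]},{"gripper":0,"travel":[0,0,0],"twist":[0,0,0.04]},{"gripper":0,"travel":[0,0,0],"twist":[0,0,0]}]' >/dev/null; python3 f.py
python3 -m crank '[{"gripper":0,"travel":[0,0,2],"twist":[0,0,0]},{"gripper":0,"travel":[0,0,2],"twist":[0,0,0]},{"gripper":0,"travel":[0,0,0],"twist":[0,0,0]}]' >/dev/null; python3 f.py
```

```text
mouth in pin frame mm [-0.4  0.   0.4] phi 0.099 F(X,Y,Z) [-0.6  3.1 -0.3] tq [0.73 0.95 0.43]
mouth in pin frame mm [-0.1 -0.  -3.6] phi 0.1 F(X,Y,Z) [ 0.7  3.5 -1.2] tq [0.79 0.69 0.4 ]
```

```bash
python3 -m crank '[{"gripper":0,"travel":[0,0.7,3],"twist":[0,0,0]},{"gripper":0,"travel":[0,0,2],"twist":[0,0,0]},{"gripper":0,"travel":[0,0,0],"twist":[0,0,0]}]' >/dev/null; python3 f.py
python3 -m crank '[{"gripper":0,"travel":[0,0,2],"twist":[0,0,0]},{"gripper":0,"travel":[0,0,1],"twist":[0,0,0]},{"gripper":0,"travel":[0,0,0],"twist":[0,0,0]}]' >/dev/null; python3 f.py
```

```text
mouth in pin frame mm [-0.4  0.4 -8.7] phi 0.1 F(X,Y,Z) [0.5 1.  0. ] tq [0.33 0.86 0.11]
mouth in pin frame mm [ -0.    0.6 -11.3] phi 0.1 F(X,Y,Z) [-0.3  0.2  4. ] tq [ 0.07  1.01 -0.01]
```

Home is felt at 4 N after a 14 mm drop. I'll release and retreat along the peg axis.

```bash
python3 -m crank '[{"gripper":22,"travel":[0,0,0],"twist":[0,0,0]},{"gripper":30,"travel":[0,0,0],"twist":[0,0,0]},{"gripper":50,"travel":[0,0,0],"twist":[0,0,0]},{"gripper":60,"travel":[0,0,0],"twist":[0,0,0]},{"gripper":60,"travel":[0,0,0],"twist":[0,0,0]},{"gripper":60,"travel":[0,0,-10],"twist":[0,0,0]},{"gripper":60,"travel":[0,0,-30],"twist":[0,0,0]},{"gripper":60,"travel":[0,0,-50],"twist":[0,0,0]},{"gripper":60,"travel":[0,0,-50],"twist":[0,0,0]},{"gripper":60,"travel":[0,0,0],"twist":[0,0,0]}]' 20; python3 - <<'E'
from h import *
s=bot.camera("scene")[:,:,::-1]; t=bot.camera("top")[:,:,::-1]
# predicted ring with mouth ~ 12 mm below pin (+3mm axial offset of tip estimate)
a=np.linspace(0,2*np.pi,60);m=PIN+(.003-.0125)*Z
rings=[m+.04*(np.cos(a)[:,None]*X+np.sin(a)[:,None]*Y)+h*Z for h in(0,.02)]
def c(im,n,x,y,w):
    k=cv2.resize(im[y:y+w,x:x+w],(400,400),interpolation=cv2.INTER_CUBIC)
    for r in rings: cv2.polylines(k,[((proj(n,r)-[x,y]+.5)*400/w).astype(np.int32)],True,(0,0,255),1)
    return k
cv2.imwrite("pics/m5.png",np.hstack([c(s,"scene",290,140,80),c(t,"top",170,190,80)]))
E
```

```text
time: 17.27
ee_pos: [0.5015, 0.1882, 0.2964]
tcp_rot: [-177.0, 30.3, -179.8]
wrist_force: [0.1, 0.7, -0.7]
opening: 0.06
grasp_force: 0.0
```

View pics/m5.png

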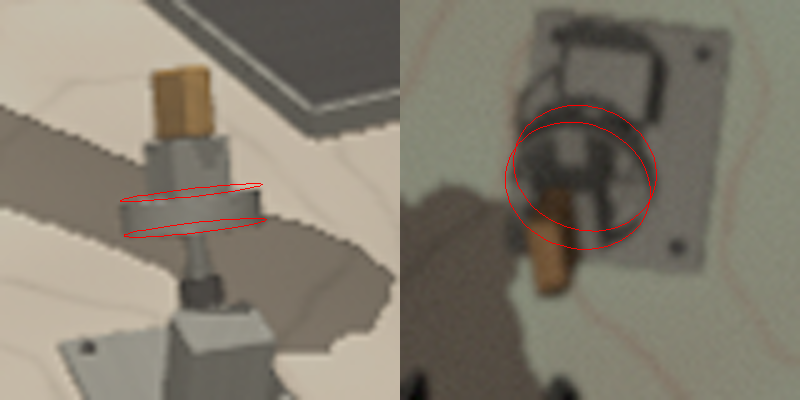

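The cutter hangs upright along the peg. Its ring (left crop, near (190,212)) matches the predicted home outline, and the gripper is clear. I'm handing the job in.

```bash
python3 -c "
from workcell import bot
print(bot.job_done())"
```

```text
the job is handed in; nothing more can be done
None
```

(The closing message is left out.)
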